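# Fit the drive coupling and hold the valve stem down

## Task

Of the three steel drive couplings standing on the bench, find the one whose bore slides down over the spigot of the valve's spring-loaded stem, and fit it on the stem so that it sits on the stem's shoulder. Pushing on that coupling, press the stem 10 mm down against its spring, without driving it down to its end stop, and finish with the gripper still holding it there: the program ends while holding, so that a colleague can put in the retaining clip. Leave the tools, the nut, the ring and the flange on the bench as they lie.

Things in the scene. Friction and masses are not known exactly. Their poses are not given: they have to be found in the camera images.
- coupling_a: one of three alike-looking plain steel drive couplings: an upright tube 50 mm high, 40 mm outside diameter, open at both ends, standing on the bench; bore 22 mm right through, about 0.34 kg; the only one that goes over the 20 mm spigot. Origin: centre of its underside; z up along the bore
- coupling_b: one of three alike-looking plain steel drive couplings: an upright tube 50 mm high, 40 mm outside diameter, open at both ends, standing on the bench; bore 16 mm right through, about 0.38 kg; too small for the spigot. Origin: centre of its underside; z up along the bore
- coupling_c: one of three alike-looking plain steel drive couplings: an upright tube 50 mm high, 40 mm outside diameter, open at both ends, standing on the bench; bore 11 mm right through, about 0.42 kg; too small for the spigot. Origin: centre of its underside; z up along the bore
- valve: steel ball valve fixed on a dark 120 x 120 x 12 mm jig plate, pipe axis along its y; its body, 114 mm long, ends in a round spring housing (42 mm diameter) whose top is 93 mm above the bench. It cannot move. Origin: centre of the plate's underside; z up through the stem
- stem_shoulder (a point): centre of the upper face of the stem's shoulder, a disc 32 mm in diameter and 6 mm thick, on the upright stem in the middle of the valve; 120 mm above the bench while the stem is up, and it moves with the stem. From here the round spigot, 20 mm in diameter with a tapered tip, stands up another 25 mm; a fitted coupling rests its underside on this face
- stem (a joint): how far the stem is pressed down, m: 0 up (start), 0.020 at its end stop. Spring: about 8 N before it moves, then 0.5 N per mm (13 N at 10 mm); the weight of the stem (1 N) and of the coupling helps. It springs back when let go
- wrench: steel wrench, 170 mm long, lying on the bench on the left; loose, to be left alone. Origin at its underside
- screwdriver: screwdriver with black handle, 190 mm long, lying on the bench beyond the couplings; loose, to be left alone. Origin at its underside
- nut: steel nut, 26 mm across, 10 mm high, lying near the couplings; loose, to be left alone. Origin at its underside
- seat_ring: white valve seat ring, 44 mm diameter, 8 mm high, lying on the right; loose, to be left alone. Origin at its underside
- end_flange: flat steel end flange with a hole, 50 mm diameter, 10 mm high, lying between robot and valve; loose, to be left alone. Origin at its underside

How it is judged (in metres and radians):
At the end, for the whole second after the job is handed in: Still holding at the end: coupling_a, upright within 0.08 rad, sits on the shoulder (within 4 mm) and keeps the stem pressed 7.5 to 12.5 mm, bearing on it with over 4 N; the fingers bear on the coupling (over 3 N) and the robot does not touch the valve or stem (value of joint stem between 0.0075 and 0.0125 m and distance between coupling_a and stem_shoulder below 0.004 m and angle between coupling_a's own z axis and vertical below 0.08 rad and contact force between coupling_a and valve above 4 N and contact force between the fingers and coupling_a above 3 N and contact force between each of the arm, the fingers and valve below 1 N); the arm keeps its last pose, push and grip.
It fails at once if the stem is driven to its end stop (over 18.5 mm) (value of joint stem above 0.0185 m).
It fails at once if a tool or other loose bystander is shifted by more than 30 mm (distance of any of wrench, screwdriver, nut, seat_ring, end_flange from where it was at the start of the episode above 0.03 m).
It also fails if it takes over 48 s, if anything falls off the work surface, if the arm or the gripper's body presses on something with over 40 N, if the wrist force passes 120 N, or if a joint passes its speed limit or range.

## Robot

A 6-joint arm with a two-finger parallel gripper is mounted at the origin on the work surface. World frame = base frame: x ahead of the robot, y to its left, z up, the work surface at z = 0. Lengths are in mm, angles in rad, forces in N, time in s.
With the tool pointing down it reaches from about 275 to 825 mm from the base axis. Payload 4.9 kg.
Tool frame: the origin (TCP) lies between the finger pads; the fingertips stand 17 mm ahead of it and the grasp point (between the pads) lies 2 mm behind it; z points along the fingers, y is the line along which they close (so a half turn about z gives the same grasp; the last joint's range is limited). The gripper opens to 85 mm and grips with 20 to 120 N. Pads are 22 mm wide; open, the fingers measure 114 mm over their backs; the gripper's body (76 mm by 85 mm) begins 54 mm behind the grasp point. The pads swing forward as they close: fully open they stand 13 mm farther back than shut.
Start: joints at [-0.134, 0.326, -0.193, 1.052, 0, 1.437], TCP at [550.017, 0.009, 248.281] pointing down, gripper open.
Joint ranges: [-2.65, 2.65], [-0.97, 1.79], [-1.3, 1.35], [-1.93, 2.1], [-1.47, 1.37], [-3.14, 3.14]. Speed limits (rad/s): [2.57, 2.57, 3.14, 3.14, 3.14, 3.14].

## Interface

Orientations are given as [roll, pitch, yaw] about the fixed x, y, z axes, in that order (R = Rz(yaw) Ry(pitch) Rx(roll)).
In Python, from bench import move_ptp, movel, move_j, grip, dwell, solve_ik, capture, camera_model, IKError, sign_off, spot_in, regions_of, place_of, read_t, read_qpos, read_joint_velocities, read_effort, read_tcp_pos, read_orientation, read_contact_force, read_wrist_torque, read_opening, read_gripper_force gives the robot as it stands. Calls block until the motion is done:
- move_ptp(position, orientation): joint-space move of the TCP to a pose.
- movel(position, rot=None, max_speed=150, threshold=None): straight line of the TCP; rot=None keeps the orientation; max_speed is the mean speed in mm/s. With threshold (N) it stops when the force on the tool has changed by that much, and returns True; else False.
- move_j(angles): joint-space move.
- grip(opening, effort=None): opening from 0.0 (shut) to 1.0 (fully open); effort is the grip in N (None keeps the last); returns when the fingers have stopped.
- dwell(seconds).
- solve_ik(position, orientation): joint angles nearest the present ones, or None.
- capture(name): name is "scene" or "side" or "wrist"; returns (picture, depth): 384x512x3 uint8, blue, green, red; 384x512 float32, mm along the optical axis (not along the pixel's ray), 0 where there is no reading.
- camera_model(name): a dict with "K" (3x3 intrinsics, pixels), "position" and "rotation" of the camera in the world. Camera axes: x right, y up, looking along -z (the intrinsics and any distortion apply to the point x, -y, -z); pixel columns grow to the right and rows downward; lengths in mm; the calibration is good to about 2 mm. A picture is of the moment at which its call begins: read the wrist's pose just before it. camera_model takes no time and is no camera call; for the wrist camera it gives the pose at the moment of the call.
A pose or a line that the arm cannot do raises IKError and nothing moves.
- sign_off(): hands the job in; it is judged then, once.
Trained networks look in the newest picture that a camera, given by its name, has taken for a name from the list of things; names that differ only in an ending like _2 or _b are one class to them, and where a whole thing is asked for, a point or a joint stands for the part that bears it (a point fixed in the world has none). Each returns a list of dicts, best first, with "score" (0 to 1); they miss things now and then, are a little off and sometimes report something else, mostly with a low value. They report only what shows in the picture. A call takes as long as a camera call.
- spot_in(camera, name): "point" ([x, y, z] in mm, in the coordinates of the camera as it stood for that picture, good to about 4 mm: the middle of the surface that is visible of it).
- regions_of(camera, name): "pixels" (384x512 bool, what is visible of it).
- place_of(camera, name): "point" ([x, y, z] in mm, in the coordinates of the camera as it stood for that picture, good to about 4 mm: a listed point, or the origin of a listed thing).
Readings, each from a call of its own:
- read_t(): time.
- read_qpos(): joint angles.
- read_joint_velocities(): joint speeds.
- read_effort(): joint torques, N m.
- read_tcp_pos(): TCP position.
- read_orientation(): TCP orientation.
- read_contact_force(): force on the tool from outside, world axes, zero at the start.
- read_wrist_torque(): the same for the moment, N m.
- read_opening(): opening from 0.0 (shut) to 1.0 (fully open).
- read_gripper_force(): force on a finger pad.
Only numpy, scipy, OpenCV 4.12 (cv2) and the standard library are available. Lean on these libraries where they do the work, as an engineer would, in place of code of your own. Each camera call takes 0.05 s, during which the arm holds its last target. There are 200 camera calls.

## Working session

There is one attempt and no reset: what is moved stays moved. The work goes in short steps, each a Python script; the robot and the scene stay as the last script left them, time stands still between calls to the robot, and variables do not carry over. Pictures are saved under pics/ and viewed, at most 10 in all, crops included, and the job is handed in when it is done.

```bash
mkdir -p pics; cat > h.py <<'E'
import numpy as np, cv2
from bench import *
def world(cam,p):
    m=camera_model(cam); return np.array(m["position"])+np.array(m["rotation"])@np.array(p)
def cloud(m,d):
    K=np.array(m["K"]); v,u=np.indices(d.shape)
    P=np.stack([(u-K[0,2])/K[0,0]*d,-(v-K[1,2])/K[1,1]*d,-d],-1)
    return P@np.array(m["rotation"]).T+np.array(m["position"])
E
python3 - <<'E'
from h import *
ims=[]
for c in("scene","side","wrist"):
    p,d=capture(c); ims.append(p); m=camera_model(c); print(c,m)
    cv2.imwrite(f"pics/{c}.png",p)
    np.save(f"{c}_w.npy",cloud(m,d))
    for n in("coupling_a","stem_shoulder","nut","end_flange","seat_ring"):
        print(n,[(np.round(world(c,r["point"])).tolist(),round(r["score"],2)) for r in place_of(c,n)])
cv2.imwrite("pics/all.png",cv2.resize(np.vstack([np.hstack(ims[:2]),np.hstack([ims[2],ims[2]*0])]),(800,600)))
print(read_t(),read_orientation())
E
```

```text
scene {'K': array([[347.08593484,   0.        , 257.92970485],
       [  0.        , 347.08593484, 188.97182386],
       [  0.        ,   0.        ,   1.        ]]), 'position': array([ 876.34816037, -340.72210031,  787.96880038]), 'rotation': array([ 0.59919278, -0.01368676,  0.74829459])}Traceback (most recent call last):
  File "<stdin>", line 6, in <module>
  File "h.py", line 8, in cloud
    return P@np.array(m["rotation"]).T+np.array(m["position"])
           ~~~~~~~~~~~~~~~~~~~~~~~~~~~^~~~~~~~~~~~~~~~~~~~~~~~
ValueError: operands could not be broadcast together with shapes (384,512) (3,)
```

The camera rotation is given as roll, pitch, yaw, so I'll convert it.

```bash
cat > h.py <<'E'
import numpy as np, cv2
from scipy.spatial.transform import Rotation as Ro
from bench import *
def rot(m): return Ro.from_euler("xyz",m["rotation"]).as_matrix()
def world(cam,p):
    m=camera_model(cam); return np.array(m["position"])+rot(m)@np.array(p)
def cloud(m,d):
    K=np.array(m["K"]); v,u=np.indices(d.shape)
    P=np.stack([(u-K[0,2])/K[0,0]*d,-(v-K[1,2])/K[1,1]*d,-d],-1)
    return P@rot(m).T+np.array(m["position"])
E
python3 - <<'E'
from h import *
ims=[]
for c in("scene","side","wrist"):
    p,d=capture(c); ims.append(p); m=camera_model(c); print(c,[k for k in m],m["position"])
    cv2.imwrite(f"pics/{c}.png",p)
    np.save(f"{c}_w.npy",cloud(m,d))
    for n in("coupling_a","stem_shoulder","nut","end_flange","seat_ring"):
        print(n,[(np.round(world(c,r["point"])).tolist(),round(r["score"],2)) for r in place_of(c,n)])
cv2.imwrite("pics/all.png",cv2.resize(np.vstack([np.hstack(ims[:2]),np.hstack([ims[2],ims[2]*0])]),(800,600)))
print(read_t(),read_orientation())
E
```

```text
scene ['K', 'position', 'rotation'] [ 876.34816037 -340.72210031  787.96880038]
coupling_a [([544.0, -105.0, 1.0], 0.86), ([450.0, -290.0, 1.0], 0.79), ([582.0, -273.0, -0.0], 0.76)]
stem_shoulder []
nut [([390.0, -142.0, 0.0], 0.45)]
end_flange [([422.0, -17.0, 0.0], 0.66)]
seat_ring [([504.0, -403.0, -1.0], 0.53)]
side ['K', 'position', 'rotation'] [410.43986882 757.1358678  860.96811006]
coupling_a [([496.0, 145.0, -0.0], 0.73), ([581.0, -270.0, -0.0], 0.65), ([550.0, -108.0, 2.0], 0.59), ([451.0, -288.0, -1.0], 0.46)]
stem_shoulder [([496.0, 150.0, 119.0], 0.7)]
nut [([580.0, -269.0, 0.0], 0.43), ([391.0, -139.0, -0.0], 0.35)]
end_flange [([421.0, -18.0, 2.0], 0.69)]
seat_ring [([505.0, -405.0, -2.0], 0.49)]
wrist ['K', 'position', 'rotation'] [549.75556065  74.15009512 373.60863216]
coupling_a [([583.0, -273.0, -1.0], 0.76), ([457.0, -289.0, -0.0], 0.76), ([552.0, -109.0, -2.0], 0.66)]
stem_shoulder [([500.0, 147.0, 116.0], 0.81)]
nut []
end_flange [([424.0, -20.0, -4.0], 0.72)]
seat_ring []
0.95 [ 3.14157685e+00 -1.81585574e-06  1.57078074e+00]
```

View pics/all.png

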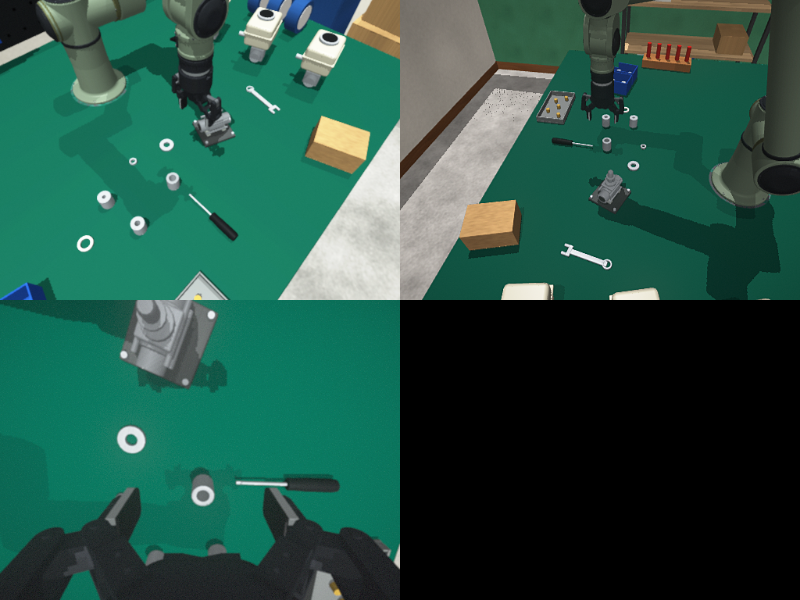

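The scene shows three couplings (173,181), (106,199), (138,224) in the mosaic and the valve at (215,128). Next I'll compare the bores by zooming in on the full-resolution picture.

```bash
python3 - <<'E'
import cv2,numpy as np
p=cv2.imread("pics/scene.png")
print(p.shape)
c=[]
for x,y in((173,181),(106,199),(138,224)):
    u,v=int(x*1.28),int(y*1.28)
    c.append(cv2.resize(p[v-18:v+18,u-18:u+18],(260,260),interpolation=cv2.INTER_CUBIC))
cv2.imwrite("pics/crop.png",np.hstack(c))
E
```

```text
(384, 512, 3)
```

View pics/crop.png

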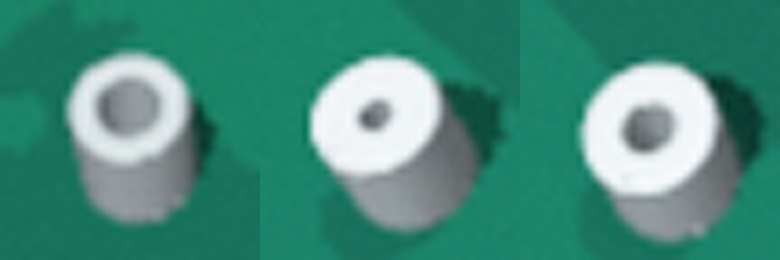

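Coupling at (173,181), world about (548,-107), has the widest bore (about 21/40 of the outside diameter), so it is coupling_a. I'll measure it and the spigot with the wrist camera under the same viewing geometry, so that calibration bias cancels.

```bash
cat >> h.py <<'E'
from math import pi
DOWN=[pi,0,0]
OFF=None
def view_tcp(obj,h=230):
    """TCP position (DOWN orientation) that puts obj on the wrist camera's optical axis, camera h above it"""
    m=camera_model("wrist"); T=Ro.from_euler("xyz",read_orientation()).as_matrix()
    D=Ro.from_euler("xyz",DOWN).as_matrix()
    c=D@T.T@(np.array(m["position"])-read_tcp_pos()); a=-(D@T.T@rot(m))[:,2]
    return np.array(obj)-a*(h/-a[2])-c
def measure(obj,band,r,tag=None):
    m=camera_model("wrist"); p,d=capture("wrist"); W=cloud(m,d)
    k=(d>0)&(np.hypot(W[...,0]-obj[0],W[...,1]-obj[1])<r)
    k&=(abs(W[...,2]-obj[2])<band)
    n,l,st,_=cv2.connectedComponentsWithStats(k.astype(np.uint8))
    k=l==1+np.argmax(st[1:,4])
    v,u=np.nonzero(k); hull=cv2.convexHull(np.c_[u,v].astype(np.int32))
    e=cv2.fitEllipse(hull); Z=np.median(W[k][:,2])
    K=m["K"]; ray=rot(m)@np.array([(e[0][0]-K[0,2])/K[0,0],-(e[0][1]-K[1,2])/K[1,1],-1])
    q=np.array(m["position"])+ray*(Z-m["position"][2])/ray[2]
    if tag: cv2.imwrite(f"pics/{tag}.png",p)
    print(tag,"ellipse",np.round(q,1),"mean",np.round(W[k].mean(0),1),"n",k.sum(),"diam mm",np.round(np.array(e[1])/K[0,0]*(m["position"][2]-Z),1),"tcp",np.round(read_tcp_pos(),1),"t",read_t())
    return q
E
python3 - <<'E'
from h import *
s=[498,148,145]; c=[549,-107,50]
m=camera_model("wrist"); print("axis",-rot(m)[:,2])
t1=view_tcp(s); t2=view_tcp(c); print(t1,t2)
move_ptp(t1,DOWN); measure(s,5,16,"m_stem"); measure([498,148,120],4,24,"m_sh")
move_ptp(t2,DOWN); measure(c,5,32,"m_coup"); print(read_qpos())
a,b=[cv2.imread(f"pics/{n}.png") for n in("m_sh","m_coup")]
cv2.imwrite("pics/m.png",cv2.resize(np.hstack([a,b]),(800,300)))
E
```

```text
axis [ 4.66153388e-04 -2.96238701e-01 -9.55113823e-01]
[495.18340114 147.84630409 249.6937087 ] [ 546.18340114 -107.15369591  154.6937087 ]
m_stem ellipse [497.6 145.5 144.3] mean [497.5 145.4 143.9] n 349 diam mm [17.5 18.1] tcp [495.2 147.8 249.7] t 4.675
m_sh ellipse [497.2 145.4 119.7] mean [502.2 145.5 119.7] n 368 diam mm [29.5 30. ] tcp [495.2 147.8 249.7] t 4.725
m_coup ellipse [ 552.6 -109.4   49.5] mean [ 552.3 -109.4   49.4] n 1056 diam mm [36.5 37.3] tcp [ 546.2 -107.1  154.7] t 9.55
[-3.26243014e-01  4.17453780e-01 -3.12074720e-01  8.41211695e-01
  2.07556877e-05  2.81520174e+00]
```

View pics/m.png

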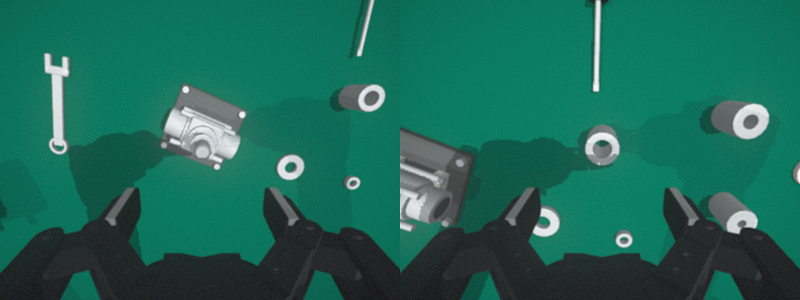

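Left half: valve stem at (203,150). Right half: coupling at (602,147), screwdriver tip at (596,90), clear of the fingers, which close along y. I'll close lightly to centre it, release, and re-measure to get the camera's bias.

```bash
python3 - <<'E'
from h import *
v=read_tcp_pos()
movel([552.6,-109.4,80],max_speed=200); movel([552.6,-109.4,30],max_speed=100)
grip(0.0,20); print(read_opening(),read_gripper_force(),read_tcp_pos(),read_t())
grip(0.75); movel([552.6,-109.4,100],max_speed=150); grip(1.0)
movel(v,max_speed=200)
measure([552,-109,50],5,32,"m_c2")
E
```

```text
0.4643835185329502 19.962118500843644 [ 553.06261498 -109.07800857   30.68040701] 11.2083
m_c2 ellipse [ 552.6 -110.9   49.6] mean [ 552.3 -111.    49.4] n 1056 diam mm [36.8 37.4] tcp [ 546.  -107.1  154.4] t 13.0083
```

Bias along y is about +1.7 mm (the gripper centred it at −109.1; the camera says −110.9). Now the grasp, transfer and guarded lowering.

```bash
python3 - <<'E'
from h import *
movel([552.6,-109.4,100],max_speed=200); movel([552.6,-109.4,30],max_speed=100)
grip(0.0,80); dwell(.2); g=np.array(read_tcp_pos()); np.save("g.npy",g); print("grasp",g,read_opening(),read_gripper_force())
movel([552.6,-109.4,195],max_speed=200)
tx=g[0]+497.5-552.6; ty=145.45+(g[1]+110.9)
move_ptp([tx,ty,200],DOWN); dwell(.3)
p=np.array(read_tcp_pos()); print("want",tx,ty,"at",p,read_orientation(),read_contact_force(),read_t())
cx,cy=2*tx-p[0],2*ty-p[1]; np.save("cmd.npy",[cx,cy])
hit=movel([cx,cy,g[2]+126],max_speed=45,threshold=5)
print(hit,read_tcp_pos(),read_contact_force(),"above shoulder",read_tcp_pos()[2]-g[2]-120,read_t())
p,d=capture("side"); cv2.imwrite("pics/s2.png",cv2.resize(p[190:290,330:450],None,fx=5,fy=5))
E
```

```text
grasp [ 553.02782169 -109.3019176    30.84093749] 0.4494966669620129 79.7578302025795
want 497.9278216892782 147.04808240292704 at [497.92188485 147.03189295 199.99472407] [ 3.14158071e+00  3.46523508e-05 -3.69820685e-05] [-0.40177356  1.3882195  -3.75941932] 21.0333
False [498.22612125 147.09704476 157.14309352] [-0.15560699  0.85921431 -2.94209021] above shoulder 6.302156032329847 22.1417
```

View pics/s2.png

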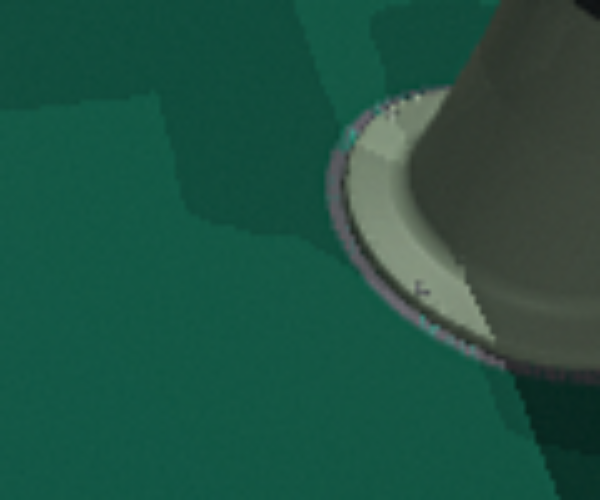

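The crop missed (it shows the robot's foot), but the numbers are clear: the coupling is 19 mm down the spigot with no contact force. Next I'll seat it on the shoulder and press.

```bash
python3 - <<'E'
from h import *
g=np.load("g.npy"); cx,cy=np.load("cmd.npy")
hit=movel([cx,cy,g[2]+115],max_speed=20,threshold=4)
z=read_tcp_pos()[2]; print(hit,"contact z-g",z-g[2],read_contact_force(),read_t())
if hit and abs(z-g[2]-120)<4:
    movel([cx,cy,g[2]+110],max_speed=15); dwell(.5)
    z2=read_tcp_pos()[2]; print("z-g",z2-g[2])
    if abs(z2-g[2]-110)>.4: movel([cx,cy,2*(g[2]+110)-z2],max_speed=10); dwell(.3)
    print(read_tcp_pos()-g,read_orientation(),read_contact_force(),read_gripper_force(),read_opening(),read_t())
p,d=capture("side"); cv2.imwrite("pics/s3.png",cv2.resize(p[180:310,190:360],None,fx=4,fy=4,interpolation=cv2.INTER_CUBIC))
m=camera_model("side"); K=m["K"]; print([ (r["score"],np.round(world("side",r["point"]),1)) for n in("stem_shoulder","coupling_a") for r in place_of("side",n)])
E
```

```text
True contact z-g 118.81436862468469 [ 1.0239299  -0.00401331  3.06057941] 22.6083
z-g 110.75165939981171
[-54.76858629 256.42562636 110.0570349 ] [3.14140319e+00 9.65924423e-04 7.96408487e-05] [-0.51835167 -0.6026473   7.91927164] 81.58634059131145 0.4509983980118265 24.35
[(0.65, array([ 449.1, -287.6,   -3.9])), (0.51, array([494.8, 148.9, 108.8]))]
```

View pics/s3.png

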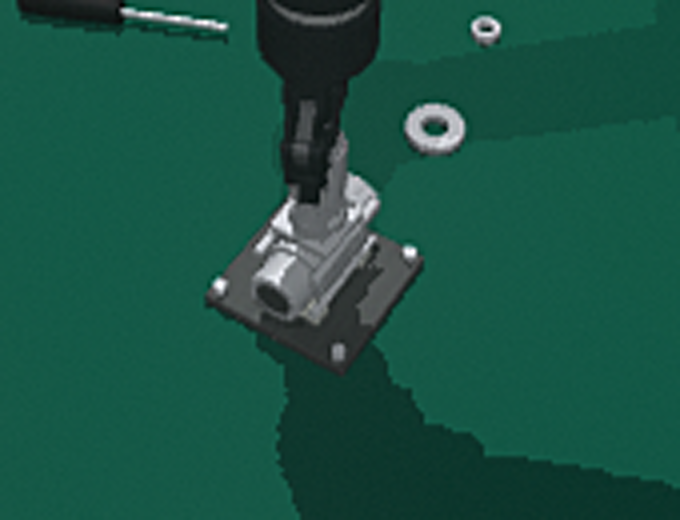

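The picture shows the coupling upright on the stem at about (320,200), held by the fingers. The rise in force (about 11 N) and the height (underside about 110 mm) agree with the stem pressed 10 mm. Handing in.

```bash
python3 -c "
from bench import *
print(sign_off())"
```

```text
the job is handed in; nothing more can be done
None
```

I fitted coupling_a (22 mm bore) over the spigot onto the stem's shoulder and pressed the stem about 10 mm down, and the gripper is still holding it there; the job was handed in after about 24 s, and no verdict was shown.

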